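Raise the console panel and hold the stayless lid on its balance point

ROBOT

A 7-joint arm with a two-finger parallel gripper is mounted at the origin on the work surface. World frame = base frame: x ahead of the robot, y to its left, z up, the work surface at z = 0. Lengths are in mm, angles in rad, forces in N, time in s.
With the tool pointing down it reaches from about 425 to 875 mm from the base axis. Payload 4.7 kg.
Tool frame: the origin (TCP) lies midway between the tips of the shut fingers; the grasp point (between the pads) lies 19 mm behind it (tcp_to_grasp is the distance from the TCP to the grasp point, in mm); z points along the fingers, x is the direction in which the jaws open and shut, and the axes are right-handed (so a half turn about z gives the same grasp; the last joint's range is limited). The gripper opens to 85 mm and grips with 20 to 120 N. Pads are 22 mm wide; open, the fingers measure 114 mm over their backs; the gripper's body (76 mm by 85 mm) begins 54 mm behind the grasp point. The pads swing forward as they close: fully open they stand 13 mm farther back than shut.
Start: joints at [1.34, 0.321, -0.07, 1.45, 0.023, 1.371, -0.057], TCP at [157.514, -630.646, 231.349] pointing down, gripper open.
Joint ranges: [-2.86, 2.86], [-0.3, 2.09], [-1.38, 1.24], [0.06, 2.45], [-1.56, 4.7], [0.09, 2.05], [-2.69, 2.69]. Speed limits (rad/s): [2.57, 2.57, 3.14, 3.14, 3.14, 3.14, 3.14].

INTERFACE

Orientations are given as a unit quaternion [x, y, z, w].
In Python, from workcell import * gives the robot as it stands.
- The arm moves only by the shell command python3 -m crank 'ROWS' [OPENING] [FORCE]. ROWS is JSON, a list of rows, each a list of 2 entries, a list of its own where there are three numbers: the shift along the tool's x, y, z in cm, then the turn, a rotation vector about the tool's x, y, z in degrees. In form: [[[dx, dy, dz], [wx, wy, wz]], ...]. A call has 1 to 20 rows; each row is the pose to reach, as a shift and turn from the pose commanded when the call began, along the tool's axes at that moment; what a row does not reach only later rows make up. A row lasts 1/8 s, in which the tool goes at most 62.5 mm and 10.7 degrees, less where a joint would pass 70% of its speed; a pose out of reach is approached as far as the arm can. A call with a gripper value outside its range is refused whole. OPENING is the opening, from 0 (shut) to 1 (fully open), set as the call begins (- or left out, the last holds). The fingers move at their own pace and stop on an object; FORCE is the grip in N (left out, the last holds). Time passes only in rows, so rows that repeat a pose let the fingers close. It gives the time, the measured TCP pose, the force and the opening at its end, in the units of the state.
- get_state(): the state, without advancing time (a new reading comes with each control period).
- read_camera(name): name is "side" or "top" or "wrist"; returns the picture (420x560x3 uint8, blue, green, red); there is no depth.
- camera_info(name): a dict with "fovy" (degrees; the focal length in pixels is half the picture's height over the tangent of half this angle, whatever the lens; pixels are square), "cx", "cy" (the principal point, pixels), "world_to_cam" (4x4, takes a point from world to camera coordinates); the wrist camera has in their place "T_tool_cam" (4x4, takes a point from camera to tool coordinates, whose origin is the TCP and whose axes are the tool frame's). Camera axes: x right, y down, z forward; pixel columns grow to the right and rows downward; lengths in mm; the calibration is good to about 2 mm. A picture is of the moment at which its call begins: read the wrist's pose just before it. camera_info takes no time and is no camera call.
- sign_off(): hands the job in, once; it reports no verdict.
The state is a dict: "t": time; "joint_pos": joint angles; "joint_velocities": joint speeds; "tau": joint torques, N m; "ee_pos": TCP position; "orientation": TCP orientation; "wrist_force": force on the tool from outside, world axes, zero at the start; "wrist_torque": the same for the moment, N m; "width": finger opening in mm.
Only numpy, scipy, OpenCV 4.12 (cv2) and the standard library are available. Lean on these libraries where they do the work, as an engineer would, in place of code of your own. Each camera call takes 0.05 s, during which the arm holds its last target. There are 200 camera calls.

TASK

A colleague is about to screw a new stay onto this operator console case. Lift the control panel inside it by its bar handle to 45 degrees, so that the stay's bracket underneath can be reached, and let go of it (it stays where it is left); then take the lid, which has dropped back, by the middle of its free edge, one finger on the screen side and one on the outside, and swing it forward to its balance point, where its weight stands right over the hinge: about nine degrees short of upright, leaning towards the panel. Never let the lid drop, leave the other things on the bench where they are, and finish while still gripping the lid steadily at its balance point: do not let go.

Things in the scene. Friction and masses are not known exactly. Their poses are not given: they have to be found in the camera images.
- case: Base of the grey plastic console case, fixed to the bench: 220 mm along its x, 320 mm along its y, rim 110 mm high, walls 6 mm. Origin at the centre of its underside; x points level to the side where the lid is hinged, y runs along both hinges, z up. Latches and a carry handle stick out 26 mm at its -x side. The panel lies inside, 42 mm below the rim.
- panel (a joint): Angle of the aluminium control panel, rad: 0 = level in the case, grows as its free (-x) edge is lifted, 1.3 at most; 45 degrees is 0.785; starts at 0 to 0.3. A 3 mm plate, 164 mm from hinge to free edge, 300 mm wide, about 0.4 kg, on a stiff friction hinge: it stays where it is left and takes 3 to 8 N at the bar to lift. Thumb sticks up to 24 mm tall stand 95 mm either side of its middle.
- panel_bar (a point): Middle of the panel's black bar handle: round, 10 mm thick, 110 mm long along the case's y axis, a leg at each end. Its centre is 32 mm above the panel's top face, 142 mm from the panel hinge, 22 mm in from the free edge; 100 mm above the bench when the panel is level, with 37 mm free between bar and front wall. It may turn between the fingers as the panel swings.
- panel_hinge (a point): Point on the panel's hinge axis, level with its top face, half-way along: 80 mm from the case's centre along +x, 68 mm above the bench. The axis is the case's y axis; the free edge swings from the case's -x direction upward by panel.
- lid (a joint): Opening angle of the lid, rad: 0 = shut, 1.571 = upright, 2.0 = dropped back on its hinge stop, leaning away from the panel, where it starts. The hinge is free, with no stay: the lid balances at 1.417 (centre of mass over the hinge), falls back from above that and shut from below. It weighs 0.78 kg; at most 4 N at its free edge moves it.
- lid_edge (a point): Middle of the lid's free edge, half-way through its thickness. The lid is a flat box 40 mm thick, 320 mm wide along the case's y axis, reaching 226 mm from its hinge; both faces are flat in the middle and can be gripped across the 40 mm from the edge inward. Two keepers, 30 mm wide, stand 6 mm out of the edge 90 mm either side. Edge about 335 mm above the bench at balance.
- lid_hinge (a point): Point on the lid's hinge axis, half-way along: 116 mm from the case's centre along +x, 110 mm above the bench. The axis is the case's y axis. The lid's screen face lies in the plane through this axis; its outside face is 40 mm from that plane, on top when shut and away from the panel when open.
- stay: Bystander, not to be disturbed: the new lid stay, a flat steel strip 150 x 16 x 5 mm with two pivot studs. Origin at the centre of its underside.
- driver: Bystander, not to be disturbed: a screwdriver 170 mm long, lying. Origin at the centre of its underside.
- screw_tray: Bystander, not to be disturbed: an open grey tray of screws, 70 x 100 x 25 mm. Origin at the centre of its underside.
- multimeter: Bystander, not to be disturbed: a multimeter 160 x 78 x 44 mm, lying. Origin at the centre of its underside.
- tape_measure: Bystander, not to be disturbed: a tape measure 78 x 36 x 66 mm. Origin at the centre of its underside.
- mug: Bystander, not to be disturbed: a white mug, 80 mm across and 95 mm high. Origin at the centre of its underside.
- relay_box: Bystander, not to be disturbed: a small green electronics box 100 x 65 x 37 mm. Origin at the centre of its underside.

How it is judged (in metres and radians):
On the way, in this order (a step that is already met when the one before it is completed fails the run):
1. the control panel is raised to 45 degrees (within 5.7) and let go, while the lid still lies back (value of joint panel between 0.685 and 0.885 rad and contact force between the fingers and case below 0.1 N and value of joint lid above 1.8 rad), for 0.3 s.
2. the lid is gripped between the fingers, one on its outside plate (lid_c0) and one on its screen-side plate (lid_c1), and held still at its balance point, within 4 degrees (value of joint lid between 1.347 and 1.487 rad and velocity of joint lid between -0.06 and 0.06 rad/s and contact force between the fingers and lid_c0 above 1 N and contact force between the fingers and lid_c1 above 1 N), for 0.5 s.
At the end, for the whole second after the job is handed in: The robot is still gripping the lid, with a finger pressing on the screen side and one on the outside (over 1 N each), and holds it still (under 0.06 rad/s) within 4 degrees (0.07 rad) of its balance point of 1.417 rad; the panel still stands at 45 degrees within 5.7 (0.1 rad) (all of step 2 and value of joint panel between 0.685 and 0.885 rad); the arm keeps its last pose, push and grip.
It fails at once if the lid drops or is flung (faster than 3 rad/s) (velocity of joint lid above 3 rad/s or velocity of joint lid below -3 rad/s).
It fails at once if one of the other things on the bench is moved by more than 30 mm (distance of any of stay, driver, screw_tray, multimeter, tape_measure, mug, relay_box from where it was at the start of the episode above 0.03 m).
It also fails if it takes over 54 s, if anything falls off the work surface, if the arm or the gripper's body presses on something with over 40 N, if the wrist force passes 120 N, or if a joint passes its speed limit or range.

## Working session

There is one attempt and no reset: what is moved stays moved. The work goes in short steps, Python scripts to look and compute and a shell command to move; the robot and the scene stay as the last step left them, time stands still between calls to the robot, and variables do not carry over. Pictures are saved under pics/ and viewed, about 8 in all and at most 12, crops included, and the job is handed in when it is done.

```bash
mkdir -p pics; ls
python3 - <<'E'
from workcell import *
import cv2
print(get_state())
for n in("side","top","wrist"):
    cv2.imwrite(f"pics/{n}0.png",read_camera(n)); print(n,camera_info(n))
E
```

```text
pics
{'t': 0.0, 'joint_pos': array([ 1.34009819,  0.32180152, -0.07005869,  1.4517203 ,  0.02260943,
        1.37079361, -0.05691725]), 'joint_velocities': array([-8.07130450e-04,  4.48544242e-04,  1.11274581e-04, -9.26436122e-05,
        1.83807554e-03, -2.64063051e-04, -3.61449156e-04]), 'tau': array([-2.13213257e-04, -4.93584323e+01, -3.82348085e-01, -3.14338338e+01,
        1.29962753e-02,  1.11738138e-02,  2.20748348e-06]), 'ee_pos': array([ 157.33207603, -630.09762886,  230.21451396]), 'orientation': array([ 7.88146898e-01, -6.15486417e-01, -7.98108201e-04, -5.48103789e-04]), 'wrist_force': array([0.44038495, 0.04102557, 0.10643385]), 'wrist_torque': array([ 0.03536044,  0.0129019 , -0.00819515]), 'width': 85.19626366802876}
side {'fovy': 52.024953559755126, 'cx': 278.24510088646963, 'cy': 202.87771670493348, 'world_to_cam': array([[-5.16364463e-01, -8.56356371e-01,  4.63760429e-03,
         3.05543532e+02],
       [-5.73535642e-01,  3.41797984e-01, -7.44466928e-01,
         4.26899775e+02],
       [ 6.35943872e-01, -3.87076097e-01, -6.67643233e-01,
         1.02790857e+03],
  
[... 267 characters left out ...]
],
       [-9.93712109e-01, -2.59975534e-02, -1.08905331e-01,
         6.04044504e+02],
       [ 1.09043230e-01, -3.94269406e-03, -9.94029189e-01,
         1.18673634e+03],
       [ 0.00000000e+00,  0.00000000e+00,  0.00000000e+00,
         1.00000000e+00]])}
wrist {'fovy': 69.2112152891371, 'cx': 279.29008325638813, 'cy': 215.12868026503858, 'T_tool_cam': array([[ 9.99999112e-01, -3.25815139e-04,  1.29254293e-03,
        -7.06406464e-01],
       [-1.12976099e-04,  9.45462313e-01,  3.25731489e-01,
        -8.48146125e+01],
       [-1.32817888e-03, -3.25731345e-01,  9.45461436e-01,
        -1.42446694e+02],
       [ 0.00000000e+00,  0.00000000e+00,  0.00000000e+00,
         1.00000000e+00]])}
```

View pics/top0.png

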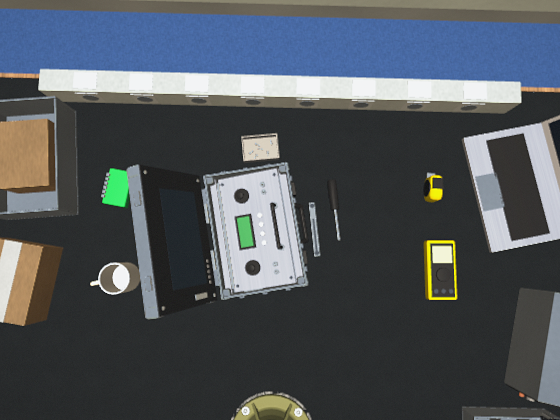

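View pics/side0.png

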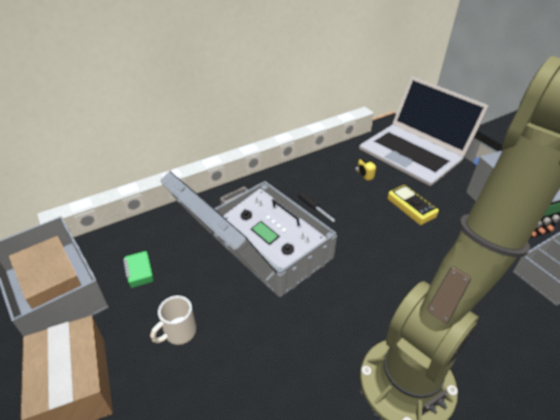

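The top view shows the case with rim corners around (205,175), (288,164), (307,285) and (217,299). The bar runs (273,205)–(283,247), and the lid hangs to image left, which is world +y. I'll zoom in to get accurate corners.

```bash
cat > h.py <<'E'
import numpy as np, cv2
from workcell import *
from scipy.spatial.transform import Rotation as R
def K(i,h=420):
    f=h/2/np.tan(np.radians(i["fovy"]/2)); return f,i["cx"],i["cy"]
def plane(name,uv,z,T=None):
    i=camera_info(name); f,cx,cy=K(i)
    W=np.linalg.inv(i["world_to_cam"]) if T is None else T
    d=W[:3,:3]@np.array([(uv[0]-cx)/f,(uv[1]-cy)/f,1]); o=W[:3,3]
    return o+d*(z-o[2])/d[2]
def proj(name,P,T=None):
    i=camera_info(name); f,cx,cy=K(i)
    M=i["world_to_cam"] if T is None else np.linalg.inv(T)
    p=M[:3,:3]@np.asarray(P,float)+M[:3,3]; return np.array([f*p[0]/p[2]+cx,f*p[1]/p[2]+cy])
def wristT(s):
    T=np.eye(4);T[:3,:3]=R.from_quat(s["orientation"]).as_matrix();T[:3,3]=s["ee_pos"]
    return T@camera_info("wrist")["T_tool_cam"]
E
python3 - <<'E'
import cv2
a=cv2.imread("pics/top0.png")[150:330,90:350]
cv2.imwrite("pics/c.png",cv2.resize(a,None,fx=3,fy=3,interpolation=cv2.INTER_CUBIC))
E
```

```text
(no output)
```

View pics/c.png

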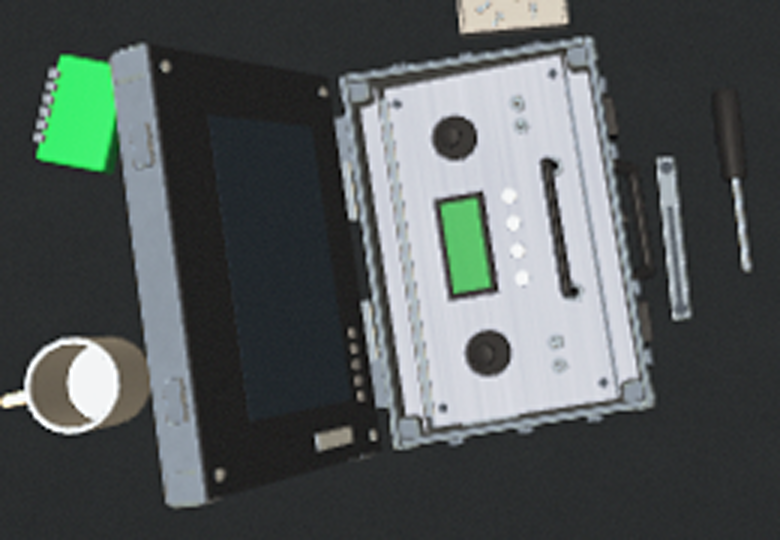

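```bash
cat > est.py <<'E'
from h import *
from scipy.optimize import least_squares
L=lambda u,v:np.array([90+(u+.5)/3-.5,150+(v+.5)/3-.5])
def case(q): 
    T=np.eye(4);T[:3,:3]=R.from_euler('z',q[2]).as_matrix();T[:3,3]=[q[0],q[1],0];return T
def lid(th,y,s,t=226): # t along, s thickness
    d=np.array([-np.cos(th),0,np.sin(th)]);n=np.array([np.sin(th),0,np.cos(th)])
    return np.array([116,y,110])+t*d+s*n
def bar(p,y=0): return np.array([80-142*np.cos(p)+32*np.sin(p),y,68+142*np.sin(p)+32*np.cos(p)])
E
python3 - <<'E'
from est import *
C=[(597,38),(655,405),(395,447),(340,75)]
X=[(-110,-160,110),(-110,160,110),(110,160,110),(110,-160,110)]
obs=[L(*c) for c in C]; pr=lambda q,x:proj("top",(case(q)@np.r_[x,1])[:3])
b=[L(549,165),L(572,292)]
for o,x in zip(obs,X): print(plane("top",o,110).round(1))
f=lambda q:np.concatenate([pr(q,x)-o for o,x in zip(obs,X)]+[pr(q,bar(q[3],y))-o for y,o in zip((-52,52),b)]+[(pr(q,lid(q[4],-160,40))-L(113,48)),(pr(q,lid(q[4],160,40))-L(168,505)),pr(q,lid(q[4],160,0))-L(208,500),pr(q,lid(q[4],-160,0))-L(148,46)])
g0=[600,0,-1.4,0.1,2.0]
s=least_squares(f,g0,loss='soft_l1'); print(s.x.round(3)); print(f(s.x).round(1))
q=s.x
for n,x in(("bar",bar(q[3])),("lidedge",lid(q[4],0,20)),("hinge",(80,0,68))): 
    w=(case(q)@np.r_[x,1])[:3];print(n,w.round(1),proj("side",w).round(1))
a=cv2.imread("pics/side0.png")
for y in(-160,160):
  for x in((-110,y,110),(110,y,110),lid(q[4],y,0),lid(q[4],y,40)):
    cv2.circle(a,tuple(int(v) for v in proj("side",(case(q)@np.r_[x,1])[:3])),2,(0,0,255),-1)
for y in(-55,55): cv2.circle(a,tuple(int(v) for v in proj("side",(case(q)@np.r_[bar(q[3],y),1])[:3])),2,(0,255,255),-1)
cv2.imwrite("pics/sd.png",cv2.resize(a[150:310,140:360],None,fx=3.5,fy=3.5))
E
```

```text
[718.8 -29.3 110. ]
[406.8 -85.3 110. ]
[366.7 131.3 110. ]
[680.5 191.  110. ]
[ 543.609   52.127  278.215   -6.864 -532.061]
[-1.  -0.9  0.   0.1  0.1  0.2  0.6 -0.1  1.3  4.8 -0.4 -0.4 -1.5  2.6
 -1.1 -0.2  0.7 -0.3  1.2 -0.9]
bar [553.9  -3.2  16.8] [285.3 232.9]
lidedge [501.5 278.3 306.1] [199.1 205.6]
hinge [529.  130.8  68. ] [251.4 242.8]
```

View pics/sd.png

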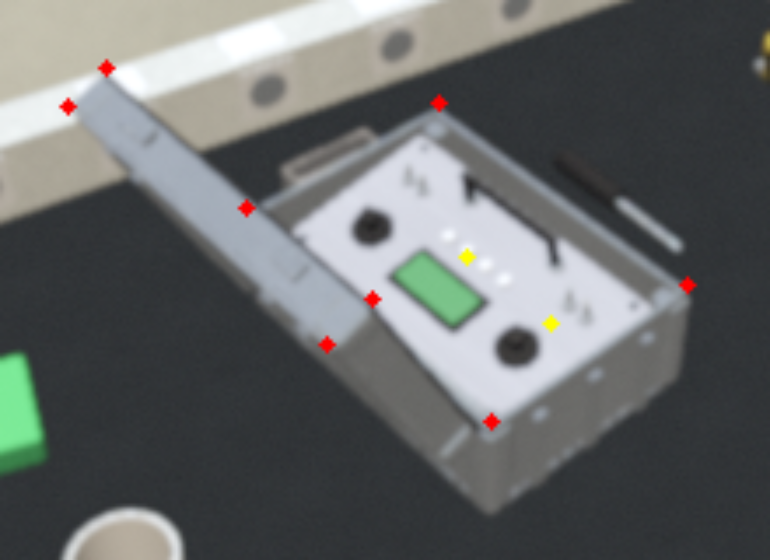

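The side view confirms the case corners. The bar ends appear at crop (467,178) and (553,240), not where the yellow dots are, so the panel angle fell into a false minimum. I'll refit with both views and bounds.

Run:
```python
from est import *
S=lambda u,v:np.array([140+u/3.5,150+v/3.5])
C=[(597,38),(655,405),(395,447),(340,75)]
X=[(-110,-160,110),(-110,160,110),(110,160,110),(110,-160,110)]
D=[("top",x,L(*c)) for x,c in zip(X,C)]+[("side",X[0],S(437,110)),("side",X[1],S(690,292)),("side",X[2],S(487,430))]
w=lambda q,x:(case(q)@np.r_[x,1])[:3]
def f(q): 
    r=[proj(n,w(q,x))-o for n,x,o in D]
    r+=[proj("top",w(q,bar(q[3],y)))-L(*o) for y,o in((-52,(549,168)),(52,(572,292)))]
    r+=[proj("side",w(q,bar(q[3],y)))-S(*o) for y,o in((-52,(468,179)),(52,(551,239)))]
    r+=[proj("top",w(q,lid(q[4],y,s)))-L(*o) for y,s,o in((-160,40,(115,48)),(160,40,(168,503)),(160,0,(206,500)),(-160,0,(148,46)))]
    r+=[proj("side",w(q,lid(q[4],y,s)))-S(*o) for y,s,o in((-160,40,(76,110)),(-160,0,(108,78)),(160,0,(370,312)),(160,40,(325,348)))]
    return np.concatenate(r)
s=least_squares(f,[545,50,1.75,.1,2.0],bounds=([300,-200,1,-.05,1.8],[800,200,2.5,.4,2.1]),loss='soft_l1');q=s.x
print(q.round(3));print(f(q).round(1).reshape(-1,2).tolist())
np.save("q.npy",q)
for p in(q[3],.785): print("bar",p,w(q,bar(p)).round(1))
for t in(2,1.417): print("edge",t,w(q,lid(t,0,20)).round(1))
```

```text
[5.42032e+02 5.23690e+01 1.75000e+00 1.55000e-01 2.01400e+00]
[[-0.8, -0.1], [-0.4, 1.0], [-0.3, 0.7], [0.7, 0.3], [0.7, -1.8], [-0.2, -1.4], [0.8, -1.5], [0.7, 0.1], [-0.7, -0.6], [0.8, -0.5], [0.2, -0.0], [-2.4, 2.9], [-2.1, 0.8], [0.3, 0.1], [0.9, -0.6], [-2.8, -1.0], [-0.9, -2.6], [-0.1, -2.7], [0.1, 0.4]]
bar 0.15462710123695486 [551.9  -2.1 121.5]
bar 0.785 [541.6  54.5 191. ]
edge 2 [501.3 276.9 307.2]
edge 1.417 [524.  151.9 336.4]
```

```bash
cat > goal.py <<'E'
from est import *
q=np.load("q.npy"); c=np.cos(q[2]);s_=np.sin(q[2]); cx=np.array([c,s_,0]); cy=np.array([-s_,c,0]); cz=np.array([0,0,1.])
W=lambda x:(case(q)@np.r_[x,1])[:3]
def ori(a): # tool z tilted: a=0 down; tool z=-(cos a cz + sin a cx), tool x = -(cos a cx - sin a cz)
    z=-(np.cos(a)*cz+np.sin(a)*cx); x=-(np.cos(a)*cx-np.sin(a)*cz); return np.c_[x,np.cross(z,x),z]
def rel(p,Rg,p0=None,R0=None):
    if p0 is None:
        s=get_state(); p0=s["ee_pos"];R0=R.from_quat(s["orientation"]).as_matrix()
    return (R0.T@(np.asarray(p)-p0)/10).round(2).tolist(), np.degrees(R.from_matrix(R0.T@Rg).as_rotvec()).round(2).tolist()
E
python3 -c "
from goal import *
print(rel(W(bar(q[3]))+[0,0,110],ori(0)))"
```

```text
([-51.38, -53.5, -0.03], [0.01, 0.08, 3.74])
```

```bash
python3 -m crank '[[[-2,-2,0],[0,0,0]],[[-5,-5,0],[0,0,1]],[[-8.5,-9,0],[0,0,1]],[[-12,-12.5,0],[0,0,2]],[[-15.5,-16,0],[0,0,2]],[[-19,-20,0],[0,0,2]],[[-22.5,-23.5,0],[0,0,2]],[[-26,-27,0],[0,0,3]],[[-29.5,-31,0],[0,0,3]],[[-33,-34.5,0],[0,0,3]],[[-36.5,-38,0],[0,0,3.7]],[[-40,-41.5,0],[0,0,3.7]],[[-43,-45,0],[0,0,3.7]],[[-46,-48,0],[0,0,3.7]],[[-49,-51,0],[0,0,3.7]],[[-50.7,-53,0],[0,0,3.7]],[[-51.4,-53.5,0],[0,0,3.7]],[[-51.4,-53.5,0],[0,0,3.7]],[[-51.4,-53.5,0],[0,0,3.7]]]' 0.4 25
python3 - <<'E'
from goal import *
s=get_state(); a=read_camera("wrist"); T=wristT(s)
print(s["ee_pos"].round(1),s["joint_pos"].round(2),s["width"])
for y in(-52,0,52):
    cv2.circle(a,tuple(int(v) for v in proj("wrist",W(bar(q[3],y)),T)),3,(0,0,255),1)
cv2.imwrite("pics/w1.png",a)
E
```

```text
t: 2.52
ee_pos: [551.5, -3.9, 231.2]
orientation: [0.767, -0.641, 0.0, 0.001]
wrist_force: [0.7, -0.2, -0.3]
width: 34.1
[551.5  -3.9 231.2] [ 0.61  0.17 -0.72  1.68  0.11  1.34 -1.52] 34.140309496040054
```

View pics/w1.png

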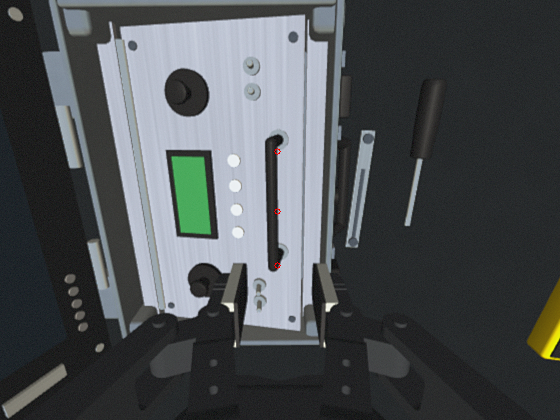

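The bar appears at col 272, rows 140–270. The prediction was col 277.5, so I'll shift about 4 mm along tool −x while descending.

```bash
python3 -m crank '[[[-0.2,0,1.5],[0,0,0]],[[-0.4,0,4],[0,0,0]],[[-0.4,0,7],[0,0,0]],[[-0.4,0,9.5],[0,0,0]],[[-0.4,0,11],[0,0,0]],[[-0.4,0,12],[0,0,0]],[[-0.4,0,12],[0,0,0]]]' && python3 -m crank '[[[0,0,0],[0,0,0]],[[0,0,0],[0,0,0]],[[0,0,0],[0,0,0]],[[0,0,0],[0,0,0]],[[0,0,0],[0,0,0]],[[0,0,0],[0,0,0]]]' 0 30
python3 - <<'E'
from goal import *
s=get_state(); print(s["ee_pos"],s["width"]);T=wristT(s)
a=read_camera("wrist");b=read_camera("side")
cv2.imwrite("pics/w2.png",np.hstack([cv2.resize(a,(400,300)),cv2.resize(b[120:330,140:420],(400,300))]))
E
```

```text
t: 3.45
ee_pos: [551.0, 1.6, 110.9]
orientation: [0.768, -0.641, -0.0, 0.0]
wrist_force: [0.6, -0.2, 0.4]
width: 34.2
t: 4.2
ee_pos: [551.8, 2.2, 111.5]
orientation: [0.768, -0.64, 0.0, -0.001]
wrist_force: [2.4, 3.8, 0.1]
width: 8.3
[551.83463982   2.21491406 111.54788533] 8.297470075542462
```

View pics/w2.png

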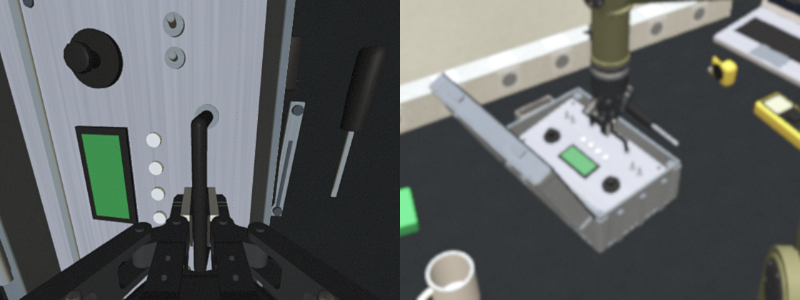

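Run:
```python
from goal import *
p0=.21;R0=ori(0);g=18
for k,p in enumerate(np.linspace(p0,.785,13)):
    Rg=ori(np.radians(15)*k/12); b=W(bar(p))+g*Rg[:,2]; b0=W(bar(p0))+g*R0[:,2]
    print(round(p,3),rel(b,Rg,b0,R0))
```

```text
0.21 ([0.0, 0.0, 0.0], [0.0, 0.0, 0.0])
0.258 ([-0.27, -0.0, -0.63], [0.0, 1.25, 0.0])
0.306 ([-0.56, 0.0, -1.24], [0.0, 2.5, -0.0])
0.354 ([-0.89, 0.0, -1.84], [0.0, 3.75, 0.0])
0.402 ([-1.25, 0.0, -2.41], [0.0, 5.0, -0.0])
0.45 ([-1.63, 0.0, -2.97], [-0.0, 6.25, -0.0])
0.498 ([-2.03, -0.0, -3.51], [0.0, 7.5, 0.0])
0.545 ([-2.47, -0.0, -4.03], [0.0, 8.75, -0.0])
0.593 ([-2.92, 0.0, -4.53], [-0.0, 10.0, -0.0])
0.641 ([-3.4, -0.0, -5.0], [0.0, 11.25, -0.0])
0.689 ([-3.91, 0.0, -5.45], [0.0, 12.5, -0.0])
0.737 ([-4.43, 0.0, -5.88], [-0.0, 13.75, -0.0])
0.785 ([-4.97, 0.0, -6.27], [-0.0, 15.0, -0.0])
```

```bash
python3 -m crank '[[[-0.13,0,-0.32],[0,0.6,0]],[[-0.27,0,-0.63],[0,1.25,0]],[[-0.56,0,-1.24],[0,2.5,0]],[[-0.89,0,-1.84],[0,3.75,0]],[[-1.25,0,-2.41],[0,5,0]],[[-1.63,0,-2.97],[0,6.25,0]],[[-2.03,0,-3.51],[0,7.5,0]],[[-2.47,0,-4.03],[0,8.75,0]],[[-2.92,0,-4.53],[0,10,0]],[[-3.4,0,-5.0],[0,11.25,0]],[[-3.91,0,-5.45],[0,12.5,0]],[[-4.43,0,-5.88],[0,13.75,0]],[[-4.97,0,-6.27],[0,15,0]],[[-4.97,0,-6.27],[0,15,0]],[[-4.97,0,-6.27],[0,15,0]]]'
python3 - <<'E'
from goal import *
s=get_state(); z=R.from_quat(s["orientation"]).as_matrix()[:,2]
b=s["ee_pos"]-18*z; print(b,"want",W(bar(.785)),"case x",(b-W((0,0,0)))@cx, s["wrist_force"],s["width"])
a=read_camera("wrist");b=read_camera("side")
cv2.imwrite("pics/w3.png",np.hstack([cv2.resize(a,(400,300)),cv2.resize(b[120:330,140:420],(400,300))]))
E
```

```text
t: 6.18
ee_pos: [543.2, 47.1, 174.3]
orientation: [0.76, -0.636, 0.102, 0.085]
wrist_force: [2.5, -4.4, 0.4]
width: 8.7
[542.36411939  51.75155013 191.70656638] want [541.64458864  54.50314179 191.00560033] case x -0.6665693928348697 [ 2.49053396 -4.37630962  0.43699438] 8.745733460634398
```

View pics/w3.png

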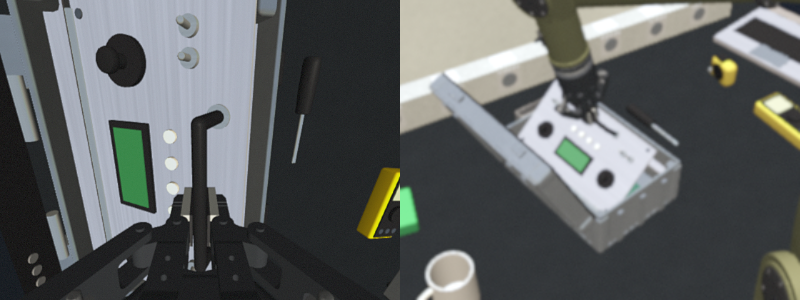

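The panel is up, with the bar at about the 45° position. Next I release and retreat along the tool.

```bash
python3 -m crank '[[[0,0,0],[0,0,0]],[[0,0,0],[0,0,0]],[[0,0,0],[0,0,0]],[[0,0,0],[0,0,0]],[[0,0,-1],[0,0,0]],[[0,0,-2.5],[0,0,0]],[[0,0,-5],[0,0,0]],[[0,0,-8],[0,0,0]],[[0,0,-11],[0,0,0]],[[0,0,-13],[0,0,0]],[[0,0,-14],[0,0,0]],[[0,0,-14],[0,0,0]]]' 0.35
python3 - <<'E'
from goal import *
s=get_state(); T=wristT(s); print(s["ee_pos"],s["joint_pos"].round(2))
a=read_camera("wrist");b=read_camera("side")
for p,c in((.685,(255,0,0)),(.785,(0,0,255)),(.885,(0,255,255))):
  for y in(-52,52):
    for im,n,t in((a,"wrist",T),(b,"side",None)): cv2.circle(im,tuple(int(v) for v in proj(n,W(bar(p,y)),t)),2,c,-1)
cv2.imwrite("pics/w4.png",np.hstack([cv2.resize(a,(400,300)),cv2.resize(b[150:300,180:380],(400,300))]))
E
```

```text
t: 7.78
ee_pos: [536.1, 86.7, 310.0]
orientation: [0.761, -0.635, 0.101, 0.083]
wrist_force: [-0.5, -0.3, -0.8]
width: 30.0
[536.06451306  86.6612717  310.02814035] [ 0.33  0.14 -0.78  1.58  0.35  1.54 -1.86]
```

View pics/w4.png

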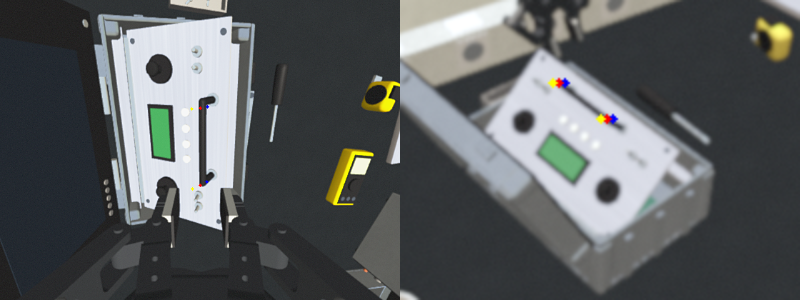

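Run:
```python
from goal import *
s=get_state(); T=wristT(s)
a=read_camera("wrist");g=cv2.cvtColor(a,cv2.COLOR_BGR2GRAY)
top=read_camera("top"); cv2.imwrite("pics/top5.png",top)
cols=[]
for r in range(155,246,5):
    row=g[r,265:305]; d=np.where(row<70)[0]
    cols.append((r,265+d.mean() if len(d) else None,len(d)))
print([(r,round(c,1) if c else None,n) for r,c,n in cols])
for p in(.65,.7,.75,.8,.85): print(p,[proj("wrist",W(bar(p,y)),T).round(1).tolist() for y in(-52,0,52)],[proj("top",W(bar(p,y))).round(1).tolist() for y in(-52,52)])
cr=cv2.resize(top[150:310,180:320],None,fx=3.7,fy=3.7,interpolation=cv2.INTER_CUBIC)
w=cv2.resize(a[110:280,140:360],None,fx=1,fy=1)
cv2.imwrite("pics/w5.png",np.hstack([cr[:,:],cv2.copyMakeBorder(w,0,cr.shape[0]-170,0,0,0)]))
```

```text
[(155, np.float64(282.2), 8), (160, np.float64(282.2), 8), (165, np.float64(282.3), 9), (170, np.float64(282.9), 7), (175, np.float64(282.9), 8), (180, np.float64(283.0), 9), (185, np.float64(282.9), 8), (190, np.float64(282.9), 8), (195, np.float64(283.0), 9), (200, np.float64(283.0), 9), (205, np.float64(283.0), 9), (210, np.float64(282.9), 8), (215, np.float64(283.0), 9), (220, np.float64(283.0), 9), (225, np.float64(283.0), 9), (230, np.float64(283.0), 9), (235, np.float64(283.0), 9), (240, np.float64(283.0), 9), (245, np.float64(288.5), 20)]
0.65 [[293.8, 148.1], [292.9, 203.2], [292.2, 252.3]] [[256.1, 205.6], [262.5, 248.4]]
0.7 [[289.3, 148.9], [288.6, 205.0], [288.1, 254.9]] [[253.6, 205.7], [260.1, 248.8]]
0.75 [[284.2, 149.7], [283.8, 206.8], [283.5, 257.5]] [[251.1, 205.9], [257.5, 249.1]]
0.8 [[278.5, 150.4], [278.6, 208.6], [278.6, 260.0]] [[248.4, 206.1], [254.9, 249.5]]
0.85 [[272.4, 151.2], [272.8, 210.4], [273.1, 262.6]] [[245.7, 206.3], [252.2, 249.9]]
```

View pics/w5.png

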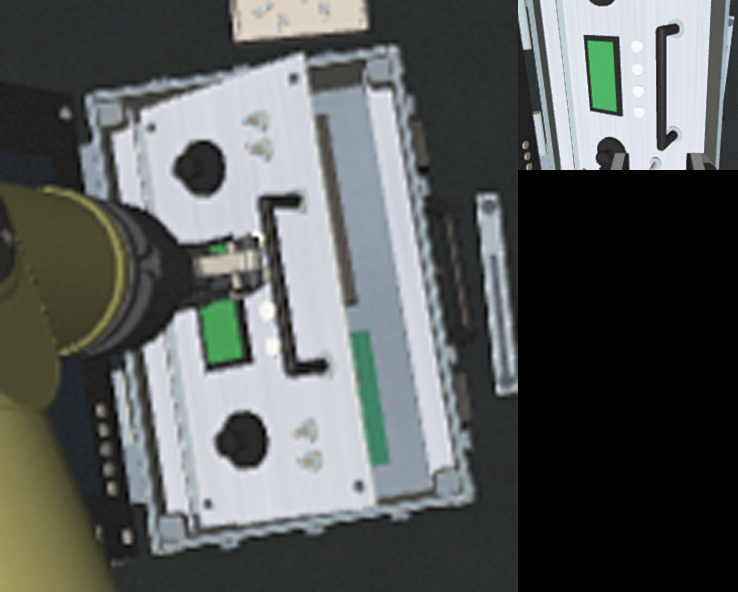

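The panel stands released. The wrist column of 283 gives p≈0.76 and the top view gives about 0.73. I'll cross-check with the plate's corners and plan the lid approach.

Run:
```python
from goal import *
S=lambda u,v:[180+u/3.7,150+v/3.7]
print("obs",S(305,55),S(375,502))
for p in(.65,.7,.75,.8,.85): print(p,[proj("top",W((80-164*np.cos(p),y,68+164*np.sin(p)))).round(1).tolist() for y in(-150,150)])
a=2.0-np.pi/2; Rg=ori(a); d=-Rg[:,2]
e=W(lid(2.0,0,20)); print("edge",e)
for h in(60,-33): print(h,rel(e+d*h,Rg))
# preliminary relation check
s=get_state(); print(s["orientation"])
```

```text
obs [262.43243243243245, 164.86486486486487] [281.35135135135135, 285.6756756756757]
0.65 [[265.2, 164.8], [284.1, 286.9]]
0.7 [[263.1, 164.6], [282.0, 287.4]]
0.75 [[260.8, 164.4], [279.7, 287.9]]
0.8 [[258.4, 164.2], [277.3, 288.4]]
0.85 [[255.8, 164.1], [274.8, 289.0]]
edge [501.28785603 276.93764475 307.17828173]
60 ([-19.79, -0.04, -10.84], [0.09, 9.58, 0.05])
-33 ([-18.24, -0.06, -1.67], [0.09, 9.58, 0.05])
[ 0.76122124 -0.63520485  0.09972839  0.0843284 ]
```

Plate corners give about 0.72 and the other measurements 0.73–0.76, so p ≈ 0.74 ± 0.02, which is inside the band. Now I open the gripper and move above the lid edge.

```bash
python3 -m crank '[[[0,0,-1.5],[0,0,0]],[[0,0,-4],[0,1,0]],[[-0.5,0,-7],[0,2,0]],[[-2,0,-10],[0,3,0]],[[-4,0,-11.5],[0,4,0]],[[-6.5,0,-12],[0,5,0]],[[-9,0,-12],[0,6,0]],[[-11.5,0,-11.5],[0,7,0]],[[-14,0,-11],[0,8,0]],[[-16.5,0,-10.9],[0,9,0]],[[-18.5,0,-10.8],[0,9.6,0]],[[-19.8,0,-10.8],[0,9.6,0]],[[-19.8,0,-10.8],[0,9.6,0]],[[-19.8,0,-10.8],[0,9.6,0]]]' 1
python3 - <<'E'
from goal import *
s=get_state(); T=wristT(s); print(s["ee_pos"],s["joint_pos"].round(2),s["width"])
a=read_camera("wrist")
for y in(-160,0,160):
  for t in(0,40): 
    u=proj("wrist",W(lid(2.0,y,t)),T); print(y,t,u.round(1)); cv2.circle(a,tuple(int(v) for v in u),3,(0,0,255),1)
cv2.imwrite("pics/w6.png",a)
E
```

```text
t: 9.72
ee_pos: [497.1, 301.0, 362.9]
orientation: [0.75, -0.626, 0.164, 0.136]
wrist_force: [-0.9, 0.7, 0.3]
width: 85.1
[497.08758338 301.04659421 362.8584658 ] [-0.19  0.42 -0.88  1.26  0.62  1.91 -2.34] 85.14902643836716
-160 0 [314.3 -33.4]
-160 40 [241.9 -33.4]
0 0 [306.3 234.5]
0 40 [251.  234.6]
160 0 [301.3 399.9]
160 40 [256.6 400. ]
```

View pics/w6.png

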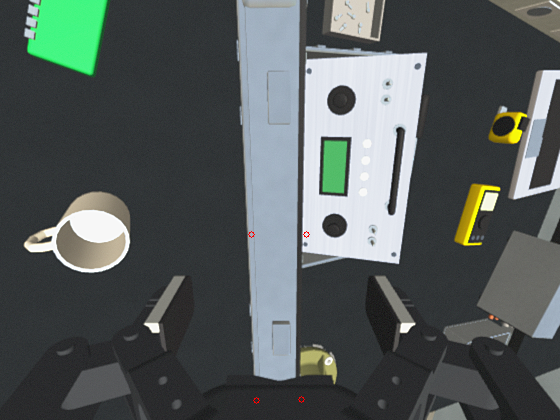

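The lid edge at row 234 spans cols 247–300, against a prediction of 251–306, so I shift −0.35 cm in tool x. The keepers at rows 97 and 337 match ±90 mm, so I'm centred along y. Next I descend and grip.

```bash
python3 -m crank '[[[-0.2,0,1],[0,0,0]],[[-0.35,0,3],[0,0,0]],[[-0.35,0,5],[0,0,0]],[[-0.35,0,7],[0,0,0]],[[-0.35,0,8.5],[0,0,0]],[[-0.35,0,9.3],[0,0,0]],[[-0.35,0,9.3],[0,0,0]]]' && python3 -m crank '[[[0,0,0],[0,0,0]],[[0,0,0],[0,0,0]],[[0,0,0],[0,0,0]],[[0,0,0],[0,0,0]],[[0,0,0],[0,0,0]],[[0,0,0],[0,0,0]],[[0,0,0],[0,0,0]]]' 0.3 40
python3 - <<'E'
from goal import *
s=get_state(); print(s["wrist_force"],s["wrist_torque"])
h=W((116,0,110))
Rg=R.from_quat(s["orientation"]).as_matrix(); print("hinge in tool (by estimate)",Rg.T@(h-s["ee_pos"]))
print("nominal", -20, 226-33)
p0=s["ee_pos"];R0=Rg
# swing about cy axis through hinge; two hinge estimates: camera, and from gripped lid
h2=p0+Rg@np.array([20.,0,193]); print(h,h2)
for D in np.radians([2,8,16,24,30,32,33.4]):
    Q=R.from_rotvec(-D*cy).as_matrix()
    print(np.degrees(D).round(1),[rel(hh+Q@(p0-hh),Q@R0,p0,R0) for hh in(h,h2)])
E
```

```text
t: 10.65
ee_pos: [503.0, 266.5, 276.0]
orientation: [0.75, -0.626, 0.164, 0.137]
wrist_force: [-0.7, -0.2, 0.3]
width: 85.4
t: 11.52
ee_pos: [503.1, 266.4, 277.5]
orientation: [0.75, -0.626, 0.165, 0.137]
wrist_force: [-1.0, -2.5, 5.8]
width: 39.5
[-1.02749385 -2.52150282  5.76953909] [-0.62712864  0.17097584  0.20983669]
hinge in tool (by estimate) [2.22697707e+01 1.65345007e-01 1.94554138e+02]
nominal -20 193
[521.32380146 166.50537544 110.        ] [521.00053064 169.20257709 110.46383382]
2.0 [([0.68, -0.0, -0.07], [0.0, -2.0, 0.0]), ([0.67, -0.0, -0.06], [0.0, -2.0, 0.0])]
8.0 [([2.73, 0.0, -0.12], [0.0, -8.0, 0.01]), ([2.71, 0.0, -0.09], [0.0, -8.0, 0.01])]
16.0 [([5.45, 0.0, 0.14], [0.0, -16.0, 0.02]), ([5.4, 0.0, 0.2], [0.0, -16.0, 0.02])]
24.0 [([8.11, 0.0, 0.78], [0.0, -24.0, 0.03]), ([8.02, 0.0, 0.86], [0.0, -24.0, 0.03])]
30.0 [([10.03, 0.0, 1.49], [0.0, -30.0, 0.03]), ([9.92, 0.0, 1.59], [0.0, -30.0, 0.03])]
32.0 [([10.65, 0.0, 1.78], [0.0, -32.0, 0.04]), ([10.53, 0.0, 1.87], [0.0, -32.0, 0.04])]
33.4 [([11.08, 0.0, 1.99], [0.0, -33.4, 0.04]), ([10.95, 0.0, 2.09], [0.0, -33.4, 0.04])]
```

```bash
python3 -m crank '[[[0.34,0,-0.03],[0,-1,0]],[[0.68,0,-0.06],[0,-2,0]],[[1.36,0,-0.1],[0,-4,0]],[[2.04,0,-0.11],[0,-6,0]],[[2.72,0,-0.1],[0,-8,0]],[[3.4,0,-0.07],[0,-10,0]],[[4.08,0,0],[0,-12,0]],[[4.76,0,0.07],[0,-14,0]],[[5.43,0,0.17],[0,-16,0]],[[5.43,0,0.17],[0,-16,0]]]'
python3 - <<'E'
from goal import *
s=get_state(); Rg=R.from_quat(s["orientation"]).as_matrix(); z=Rg[:,2]
print("lid by tool",np.pi/2+np.arctan2(-z@cx,-z[2]),"by pos",[ (lambda v:np.arctan2(v[2],-v@cx)+np.arctan2(20,193))(s["ee_pos"]-h) for h in(W((116,0,110)),np.array([521,169.2,110.5]))])
print("F tool",Rg.T@s["wrist_force"],Rg.T@s["wrist_torque"],s["width"])
E
```

```text
t: 12.78
ee_pos: [512.5, 217.4, 298.1]
orientation: [0.766, -0.639, 0.058, 0.047]
wrist_force: [1.4, 0.3, 4.1]
width: 39.5
lid by tool 1.7203323550140597 by pos [np.float64(1.9421322293173522), np.float64(1.9293396198650297)]
F tool [ 0.57220699 -1.47298273 -4.02508425] [ 0.02170997  0.33909975 -0.55453705] 39.54713456456577
```

Forces are low and the tool and position angles agree at about 1.72. I need another 17.4°.

```bash
python3 -m crank '[[[0.34,0,-0.03],[0,-1,0]],[[0.68,0,-0.06],[0,-2,0]],[[1.36,0,-0.1],[0,-4,0]],[[2.04,0,-0.11],[0,-6,0]],[[2.72,0,-0.1],[0,-8,0]],[[3.4,0,-0.07],[0,-10,0]],[[4.08,0,0],[0,-12,0]],[[4.76,0,0.07],[0,-14,0]],[[5.43,0,0.17],[0,-16,0]],[[5.76,0,0.23],[0,-17,0]],[[5.9,0,0.26],[0,-17.4,0]],[[5.9,0,0.26],[0,-17.4,0]],[[5.9,0,0.26],[0,-17.4,0]],[[5.9,0,0.26],[0,-17.4,0]]]'
python3 - <<'E'
from goal import *
s=get_state(); Rg=R.from_quat(s["orientation"]).as_matrix(); z=Rg[:,2]
print("lid by tool",np.pi/2+np.arctan2(-z@cx,-z[2]),"by pos",[ (lambda v:np.arctan2(v[2],-v@cx)-np.arctan2(20,193))(s["ee_pos"]-h) for h in(W((116,0,110)),np.array([521,169.2,110.5]))])
print("F tool",Rg.T@s["wrist_force"],Rg.T@s["wrist_torque"],s["width"])
a=read_camera("side");b=read_camera("top")
for im,n in((a,"side"),(b,"top")):
  for y in(-160,160):
    for t in(0,40): cv2.circle(im,tuple(int(v) for v in proj(n,W(lid(1.417,y,t)))),2,(0,0,255),-1)
cv2.imwrite("pics/w7.png",np.hstack([cv2.resize(a[110:310,140:340],(400,400)),cv2.resize(b[140:330,130:320],(400,400))]))
E
```

```text
t: 14.52
ee_pos: [523.4, 160.1, 304.0]
orientation: [0.766, -0.639, -0.058, -0.05]
wrist_force: [6.0, -1.4, 4.1]
width: 39.8
lid by tool 1.4180246090346251 by pos [np.float64(1.4333361192684286), np.float64(1.4192729745022192)]
F tool [ 1.84014042 -5.65291637 -4.41363121] [ 0.71067486  0.65595435 -0.26743383] 39.7608667015292
```

View pics/w7.png

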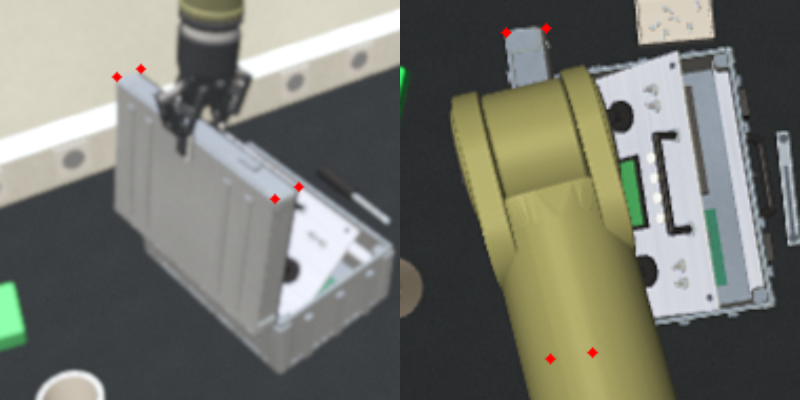

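The lid matches its predicted balance outline and the panel is unchanged. I'll hold for a second, check for stillness, and hand in.

```bash
python3 -m crank '[[[0,0,0],[0,0,0]],[[0,0,0],[0,0,0]],[[0,0,0],[0,0,0]],[[0,0,0],[0,0,0]],[[0,0,0],[0,0,0]],[[0,0,0],[0,0,0]],[[0,0,0],[0,0,0]],[[0,0,0],[0,0,0]]]'
python3 -c "
from workcell import *
s=get_state();print(abs(s['joint_velocities']).max(),s['width'])
print(sign_off())"
```

```text
t: 15.62
ee_pos: [523.4, 160.1, 304.0]
orientation: [0.766, -0.639, -0.058, -0.05]
wrist_force: [6.1, -1.1, 4.9]
width: 39.5
0.0012451837388030374 39.45138119232461
the job is handed in; nothing more can be done
None
```

I lifted the panel by its bar handle to about 45° and let go of it. Then I took the lid by the middle of its free edge, swung it forward to its balance point, and handed in at 15.6 s while still gripping it. `sign_off()` gave no verdict.

- **Lid:** The tool's tilt puts it at 1.418 rad, and its position gives 1.419–1.433 rad; the target is 1.417. The pads stand 39.5 mm apart across the 40 mm lid at a 40 N grip setting. The arm was still, with joint speeds below 0.002 rad/s, and the wrist force was about 8 N. The force on each finger can't be read directly.
- **Panel:** The estimates after release disagree slightly: about 0.76 rad from the wrist camera, 0.73 from the bar in the top view and 0.72 from the plate's corners. All are inside 0.685–0.885, but in its lower half. It looked unchanged in the last top view.
- **Other things on the bench:** I touched none of them on purpose. The ones in the last pictures looked undisturbed, but I did not measure their positions.

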